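# Close the dry box and hold the purge coupler on its nipple

### The job

Close the white dry-storage box: fold the shorter, lower flap down flat first, then the longer flap flat over it. Then take the aluminium purge coupler, press it squarely onto the tilted nipple at the side of the box until it snaps and sits fully home on the nipple's shoulder, and finish while still gripping it and holding it home against the valve spring. Leave everything else on the bench where it stands.

Things in the scene. Friction and masses are not known exactly. Their poses are not given: they have to be found in the camera images.
- drybox: white plastic box fixed to the bench, 160 (x) by 190 (y) by 110 mm high, open top with two flaps, walls 6 mm. Origin: centre of its underside; its -x face carries the nipple on an aluminium bracket reaching 75 mm out, 40 mm to the -y side of its middle; the shorter flap is hinged on its +y side (towards the robot), the longer on its -y side.
- flap_inner (a joint): angle of the shorter flap (158 mm along the hinge, 90 mm from hinge to free edge, 5 mm thick), hinged along the top of the box's +y wall. 0 = lying closed, flat on the box; about 1.57 = standing upright; more = leaning outwards. Stiff crease that stays where it is left (about 1 N at the free edge moves it).
- flap_inner_hinge (a point): middle of the shorter flap's hinge line, on the +y edge of the box, 110 mm above the bench (its axes turn with the flap)
- flap_inner_edge (a point): middle of the shorter flap's free edge
- flap_outer (a joint): angle of the longer flap (158 mm along the hinge, 110 mm from hinge to free edge, 5 mm thick), hinged along the top of the box's -y wall; closed, it overlaps the shorter flap by 10 mm. 0 = lying closed, flat on the box; about 1.57 = standing upright; more = leaning outwards. Stiff crease that stays where it is left (about 1 N at the free edge moves it).
- flap_outer_hinge (a point): middle of the longer flap's hinge line, on the -y edge of the box, 116 mm above the bench (its axes turn with the flap)
- flap_outer_edge (a point): middle of the longer flap's free edge
- coupler_center (a point): centre (half-way up) of the loose purge coupler: upright aluminium cylinder, 34 mm in diameter (32 mm over its lowest 26 mm), 62 mm high, about 200 g, solid above, with two dark rings round it; its z axis points from the mouth to the closed top. It stands mouth down on the bench. Its socket is 26 mm deep: mouth 20 mm wide for 3 mm, then a throat 16 mm wide for 4 mm, then a chamber 22 mm wide.
- nipple_seat (a point): centre of the nipple's shoulder (flat brass face about 35 mm across), on which the coupler's mouth rests when fully home. z axis = nipple axis, pointing up and out, tilted 0.5 rad from vertical away from the box (its -x). A steel stem 13 mm wide, with a coned tip 8 mm wide, stands 26 mm up from it; a 6 mm valve pin sticks out 9 mm more.
- nipple_home (a point): where coupler_center is when the coupler is fully home: 31 mm from nipple_seat along the nipple axis; same axes. Three sprung balls round the stem, 14 mm above the shoulder, give the snap: pushing past them takes about 8 N along the axis (12 N or more if off the line)
- poppet (a joint): how far the valve pin is pushed in, m: 0 = free; the balls have snapped behind the throat by about 0.006; 0.009 = coupler fully home. Its spring pushes back with about 3 N at first and 8 N fully home; if let go, it pushes the coupler about 4 mm or more back from home.
- jar: amber glass jar with black lid, 48 mm wide, 75 high; stays where it is. Origin: centre of its underside
- beaker: open glass beaker, 72 mm wide, 95 high; stays where it is. Origin: centre of its underside
- wash_bottle: white wash bottle, 64 mm wide, 170 high; stays where it is. Origin: centre of its underside
- weight: brass calibration weight, 32 mm wide, 46 high; stays where it is. Origin: centre of its underside
Not all that is in view belongs to the job. Leave any blue look-alike of the part that bears coupler_center alone.

How it is judged:
By the outcome, as a careful person would: the job done as asked, in the order asked, and still so for the second after the job is handed in, while the arm keeps its last pose, push and grip.
It also fails if it takes over 58 s, if anything falls off the work surface, if the arm or the gripper's body presses on something with over 40 N, if the wrist force passes 120 N, or if a joint passes its speed limit or range.

### The arm

A 6-joint arm with a two-finger parallel gripper is mounted at the origin on the work surface. World frame = base frame: x ahead of the robot, y to its left, z up, the work surface at z = 0. Lengths are in m, angles in rad, forces in N, time in s.
With the tool pointing down it reaches from about 0.3 to 0.875 m from the base axis. Payload 6.4 kg.
Tool frame: the origin (TCP) lies at the very end of the fingers, on their centre line; the grasp point (between the pads) lies 19 mm behind it; z points along the fingers, y is the line along which they close (so a half turn about z gives the same grasp; the last joint's range is limited). The gripper opens to 85 mm and grips with 20 to 120 N. Pads are 22 mm wide; open, the fingers measure 114 mm over their backs; the gripper's body (76 mm by 85 mm) begins 54 mm behind the grasp point. The pads swing forward as they close: fully open they stand 13 mm farther back than shut.
Start: joints at [1.092, 0.181, 1.607, -0, 1.354, -0.206], TCP at [0.155, 0.554, 0.231] pointing down, gripper open.
Joint ranges: [-2.99, 2.99], [-0.89, 2.07], [0.3, 2.58], [-1.14, 4.28], [0, 2.63], [-3.12, 3.12]. Speed limits (rad/s): [2.57, 2.57, 3.01, 3.14, 3.14, 3.14].

### API

Orientations are given as a unit quaternion [w, x, y, z].
In Python, from bench import telemetry, camera, ctrl, spotter gives the robot as it stands.
- The arm moves only by the tool send_rows, never from a script. Its argument "series" is a list of rows, each a list of 3 entries, a list of its own where there are three numbers: the turn, a rotation vector about the world's x, y, z in degrees, then the shift along the world's x, y, z in mm, then the closure, from -1 (fully open) to 1 (shut), so that 0 is half open. In form: [[[rx, ry, rz], [dx, dy, dz], gripper], ...]. A call has 1 to 10 rows; each row is the pose to reach, as a shift and turn from the pose commanded when the call began; what a row does not reach only later rows make up. A row lasts 1/8 s, in which the tool goes at most 62.5 mm and 10.7 degrees, less where a joint would pass 70% of its speed; a pose out of reach is approached as far as the arm can. A call with a gripper value outside its range is refused whole. The fingers move at their own pace and stop on an object; the grip force is fixed at half the most. Time passes only in rows, so rows that repeat a pose let the fingers close. It gives the time, the measured TCP pose, the force, the opening and the grip force at its end, in the units of the state.
- telemetry.get_obs(): the state, without advancing time (a new reading comes with each control period).
- camera(name): name is "scene" or "top" or "wrist"; returns a dict with "pixels" (480x640x3 uint8, red, green, blue), "camera_matrix" (3x3 intrinsics, pixels), "xyz" and "orientation" of the camera in the world. Camera axes: x right, y up, looking along -z (the intrinsics and any distortion apply to the point x, -y, -z); pixel columns grow to the right and rows downward; lengths in m; the calibration is good to about 2 mm. A picture is of the moment at which its call begins. There is no depth.
- ctrl.hand_in(): hands the job in; it is judged then, once.
Trained networks look in the newest picture that a camera, given by its name, has taken for a name from the list of things; names that differ only in an ending like _2 or _b are one class to them, and where a whole thing is asked for, a point or a joint stands for the part that bears it (a point fixed in the world has none). Each returns a list of dicts, best first, with "conf" (0 to 1); they miss things now and then, are a little off and sometimes report something else, mostly with a low value. They report only what shows in the picture. A call takes as long as a camera call. They do not tell look-alikes from the thing itself.
- spotter.boxes_of(thing, camera): "xyz" ([x, y, z] in m, in world coordinates, good to about 4 mm: the middle of the surface that is visible of it).
- spotter.landmark_of(thing, camera): "xyz" ([x, y, z] in m, in world coordinates, good to about 4 mm: a listed point, or the origin of a listed thing).
The state is a dict: "time_s": time; "q": joint angles; "dq": joint speeds; "joint_efforts": joint torques, N m; "eef_pos": TCP position; "eef_rot": TCP orientation; "wrist_force": force on the tool from outside, world axes, zero at the start; "torque": the same for the moment, N m; "opening": opening from 0.0 (shut) to 1.0 (fully open); "grasp_force": force on a finger pad.
Only numpy, scipy, OpenCV 4.12 (cv2) and the standard library are available. Lean on these libraries where they do the work, as an engineer would, in place of code of your own. Each camera call takes 0.05 s, during which the arm holds its last target. There are 200 camera calls.

## Working session

There is one attempt and no reset: what is moved stays moved. The work goes in short steps, Python scripts to look and compute and a tool call to move; the robot and the scene stay as the last step left them, time stands still between calls to the robot, and variables do not carry over. Pictures are saved under pics/ and viewed, at most 10 in all, crops included, and the job is handed in when it is done.

Besides the shell and the picture viewer there is one more tool, called after "Emit:" as name(argument=value, ...), one argument or row to a line, values as JSON. send_rows: Moves the arm, as the interface text tells. Its arguments: {"type":"object","properties":{"series":{"type":"array","items":{"type":"array"}}},"required":["series"]}

```bash
mkdir -p pics; ls; cat > h.py <<'E'
from bench import telemetry, camera, ctrl, spotter
import numpy as np, cv2
np.set_printoptions(precision=4,suppress=True)
def snap(cam,name):
    c=camera(cam); cv2.imwrite('pics/'+name+'.png',cv2.cvtColor(c['pixels'],cv2.COLOR_RGB2BGR)); return c
E
python3 - <<'E'
from h import *
for cam in ['scene','top']:
    c=snap(cam,cam+'0'); print(cam,c['xyz'],c['orientation'])
    for t in ['drybox','flap_inner_hinge','flap_inner_edge','flap_outer_hinge','flap_outer_edge','coupler_center','nipple_seat','nipple_home','jar','beaker','wash_bottle','weight']:
        print(t,[(np.array(d['xyz']).round(4).tolist(),round(d['conf'],2)) for d in spotter.landmark_of(t,cam)[:3]])
o=telemetry.get_obs(); print(o)
E
```

```text
pics
scene [ 0.953  -0.4803  0.9601] [0.8929 0.3023 0.1081 0.3157]
drybox [([0.5574, 0.0965, -0.0012], 0.95)]
flap_inner_hinge [([0.4566, 0.0906, 0.1089], 0.66)]
flap_inner_edge [([0.4636, 0.0932, 0.1949], 0.9)]
flap_outer_hinge [([0.6535, 0.103, 0.1206], 0.9)]
flap_outer_edge [([0.6202, 0.0956, 0.2262], 0.88)]
coupler_center [([0.5141, -0.3625, 0.0295], 0.94), ([0.419, -0.2331, 0.0287], 0.94), ([0.5542, -0.2707, 0.0284], 0.76)]
nipple_seat [([0.598, -0.0347, 0.0683], 0.56)]
nipple_home [([0.6014, -0.0478, 0.096], 0.51)]
jar [([0.4544, 0.3281, -0.0002], 0.78)]
beaker [([0.6774, -0.377, -0.0011], 0.85), ([0.5976, -0.049, 0.0986], 0.56)]
wash_bottle [([0.6186, 0.4094, -0.0023], 0.64)]
weight [([0.6768, -0.2547, -0.0], 0.64)]
top [ 0.4102 -0.0029  1.1098] [ 0.7093  0.0555 -0.0583 -0.7003]
drybox [([0.5546, 0.0933, 0.0016], 0.81)]
flap_inner_hinge [([0.4615, 0.0935, 0.1091], 0.73), ([0.6302, 0.0916, 0.2239], 0.62), ([0.647, 0.097, 0.1159], 0.3)]
flap_inner_edge [([0.4606, 0.0932, 0.2009], 0.88)]
flap_outer_hinge [([0.6463, 0.0952, 0.1156], 0.58)]
flap_outer_edge [([0.6291, 0.0907, 0.2238
[... 246 characters left out ...]
 0.0003], 0.86), ([0.5974, -0.0455, 0.0914], 0.74)]
beaker [([0.6769, -0.3762, 0.0053], 0.89)]
wash_bottle [([0.6197, 0.4096, -0.0047], 0.96), ([0.4593, 0.0913, 0.2005], 0.67)]
weight [([0.6772, -0.2568, -0.0018], 0.48)]
{'time_s': 1.3, 'q': array([ 1.0917,  0.1808,  1.6069,  0.    ,  1.3538, -0.2063]), 'dq': array([-0.0004, -0.0003, -0.    , -0.0003, -0.0011, -0.0021]), 'joint_efforts': array([  0.0009, -44.4841, -35.1682,  -0.0003,   0.0008,   0.    ]), 'eef_pos': array([0.1549, 0.5538, 0.2313]), 'eef_rot': array([0.    , 0.136 , 0.9907, 0.0001]), 'wrist_force': array([-0.212 ,  0.2922, -0.1203]), 'torque': array([0.0217, 0.0182, 0.0288]), 'grasp_force': 0.0, 'opening': 1.0005179153363253}
```

View pics/scene0.png

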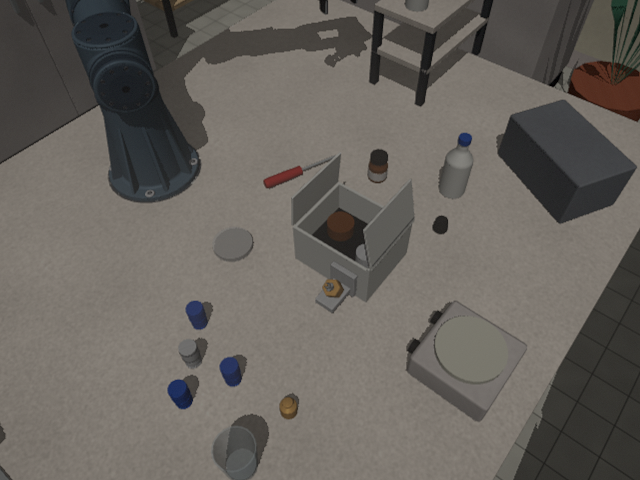

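View pics/top0.png

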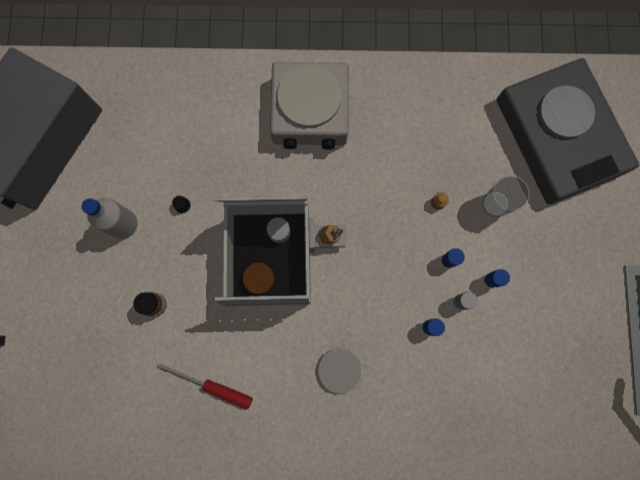

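The scene view shows the white box with both flaps up near (355,230), with the nipple at (332,290). The silver coupler at (190,352) stands among three blue look-alikes. In the top view it is at (467,300), so the coupler is at about (0.471,-0.297). First I move behind the inner flap with the fingers shut.

Emit:
send_rows(
  series=[
    [[0,0,15.6],[270,-459,-46],1],
    [[0,0,15.6],[270,-459,-46],1],
    [[0,0,15.6],[270,-459,-46],1],
    [[0,0,15.6],[270,-459,-46],1],
    [[0,0,15.6],[270,-459,-46],1],
    [[0,0,15.6],[270,-459,-46],1],
    [[0,0,15.6],[270,-459,-46],1],
    [[0,0,15.6],[270,-459,-46],1],
    [[0,0,15.6],[270,-459,-46],1],
    [[0,0,15.6],[270,-459,-46],1],
  ],
)

```text
time_s: 2.55
eef_pos: [0.426, 0.0926, 0.1853]
eef_rot: [0.0, 0.002, 1.0, -0.0]
wrist_force: [0.4, 0.8, 0.1]
opening: 0.001
grasp_force: 0.0
```

Emit:
send_rows(
  series=[
    [[0,0,0],[20,0,0],1],
    [[0,0,0],[39,0,-1],1],
    [[0,0,0],[57,0,-7],1],
    [[0,0,0],[73,0,-18],1],
    [[0,0,0],[86,0,-33],1],
    [[0,0,0],[95,0,-51],1],
    [[0,0,0],[99,0,-66],1],
    [[0,0,0],[99,0,-70],1],
    [[0,0,0],[99,0,-72],1],
    [[0,0,0],[99,0,-72],1],
  ],
)

```text
time_s: 3.8
eef_pos: [0.5232, 0.0956, 0.1153]
eef_rot: [-0.0, -0.0, 1.0, 0.0]
wrist_force: [-7.4, 0.9, 15.8]
opening: 0.002
grasp_force: 7.7
```

```bash
python3 - <<'E'
from h import *
c=snap('scene','s1')
for t in ['flap_inner_edge','flap_outer_edge']:
    print(t,[(np.array(d['xyz']).round(4).tolist(),round(d['conf'],2)) for d in spotter.landmark_of(t,'scene')[:2]])
E
```

```text
flap_inner_edge [([0.5494, 0.0924, 0.1103], 0.59), ([0.6768, -0.2525, 0.0041], 0.36)]
flap_outer_edge [([0.6242, 0.0951, 0.2269], 0.67)]
```

View pics/s1.png

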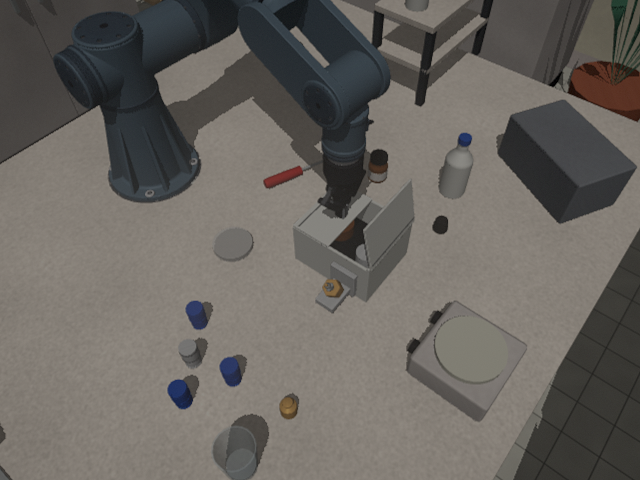

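Inner flap is flat (free edge at z≈0.110, in the picture at about (330,222)). Next I go over and behind the outer flap.

Emit:
send_rows(
  series=[
    [[0,0,0],[0,0,60],1],
    [[0,0,0],[0,0,120],1],
    [[0,0,0],[0,0,180],1],
    [[0,0,0],[20,0,207],1],
    [[0,0,0],[70,0,207],1],
    [[0,0,0],[130,0,207],1],
    [[0,0,0],[166,0,200],1],
    [[0,0,0],[166,0,140],1],
    [[0,0,0],[166,0,93],1],
    [[0,0,0],[166,0,93],1],
  ],
)

```text
time_s: 5.2
eef_pos: [0.6864, 0.0952, 0.201]
eef_rot: [-0.005, 0.0, 1.0, 0.0]
wrist_force: [0.1, -1.3, 0.3]
opening: -0.001
grasp_force: 0.0
```

Emit:
send_rows(
  series=[
    [[0,0,0],[-30,0,-1],1],
    [[0,0,0],[-48,0,-2],1],
    [[0,0,0],[-70,0,-10],1],
    [[0,0,0],[-89,0,-23],1],
    [[0,0,0],[-104,0,-41],1],
    [[0,0,0],[-115,0,-62],1],
    [[0,0,0],[-119,0,-79],1],
    [[0,0,0],[-119,0,-86],1],
    [[0,0,0],[-119,0,-88],1],
    [[0,0,0],[-119,0,-88],1],
  ],
)

```text
time_s: 6.45
eef_pos: [0.5714, 0.0949, 0.1213]
eef_rot: [0.0, 0.0, 1.0, -0.0]
wrist_force: [-9.9, -1.1, 16.1]
opening: -0.001
grasp_force: 8.2
```

```bash
python3 - <<'E'
from h import *
c=snap('scene','s2')
for t in ['flap_outer_edge']:
    print(t,[(np.array(d['xyz']).round(4).tolist(),round(d['conf'],2)) for d in spotter.landmark_of(t,'scene')[:2]])
E
```

```text
flap_outer_edge [([0.5326, 0.0941, 0.1168], 0.72)]
```

Emit:
send_rows(
  series=[
    [[0,0,0],[0,0,60],1],
    [[0,0,0],[0,0,110],1],
    [[0,0,0],[15,-50,132],0],
    [[10,0,0],[29,-110,132],-0.3],
    [[20,0,0],[29,-170,120],-0.3],
    [[28.65,0,0],[29,-210,99],-0.3],
    [[28.65,0,0],[29,-210,99],-0.3],
    [[28.65,0,0],[29,-210,99],-0.3],
    [[28.65,0,0],[29,-210,99],-0.3],
  ],
)

```text
time_s: 7.68
eef_pos: [0.6008, -0.1137, 0.2191]
eef_rot: [0.001, -0.001, 0.969, 0.246]
wrist_force: [-0.5, 0.9, 0.1]
opening: 0.651
grasp_force: 0.0
```

```bash
python3 - <<'E'
from h import *
o=telemetry.get_obs(); print(o['eef_pos'],o['eef_rot'],o['opening'])
c=snap('wrist','w1'); print(c['xyz'],c['orientation'],c['camera_matrix'])
for cam in ['wrist','scene','top']:
  if cam!='wrist': snap(cam,cam+'3')
  for t in ['nipple_seat','nipple_home','flap_outer_edge']:
    print(cam,t,[(np.array(d['xyz']).round(4).tolist(),round(d['conf'],2)) for d in spotter.landmark_of(t,cam)[:2]])
E
```

```text
[ 0.6008 -0.1137  0.2191] [ 0.0008 -0.0014  0.9691  0.2465] 0.6509259820128113
[ 0.5177 -0.1818  0.3448] [ 0.7034  0.0595 -0.2845  0.6487] [[419.5844   0.     321.1092]
 [  0.     419.5844 242.2212]
 [  0.       0.       1.    ]]
wrist nipple_seat [([0.5995, -0.0318, 0.068], 0.83)]
wrist nipple_home [([0.5999, -0.0505, 0.0939], 0.86), ([0.5487, 0.0989, 0.1137], 0.6)]
wrist flap_outer_edge [([0.5388, 0.0989, 0.1158], 0.79)]
scene nipple_seat [([0.5992, -0.0356, 0.0719], 0.82), ([0.6514, 0.1048, 0.1184], 0.23)]
scene nipple_home [([0.5976, -0.05, 0.0969], 0.52)]
scene flap_outer_edge [([0.5348, 0.0911, 0.1207], 0.94)]
top nipple_seat [([0.6035, -0.0303, 0.0661], 0.65)]
top nipple_home [([0.5962, -0.046, 0.096], 0.7)]
top flap_outer_edge [([0.5378, 0.0917, 0.1178], 0.74), ([0.462, 0.0939, 0.1078], 0.36)]
```

View pics/w1.png

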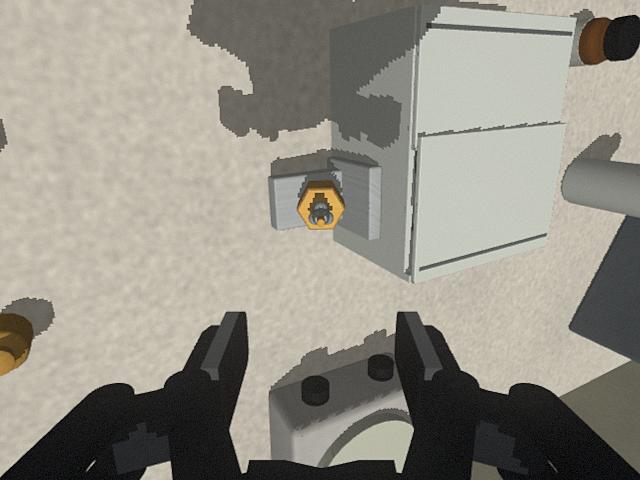

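```bash
cat >> h.py <<'E'
from scipy.spatial.transform import Rotation as Rn
def save(cam,name):
    c=snap(cam,name); np.savez('pics/'+name,**{k:np.array(v) for k,v in c.items()}); return c
def proj(c,P):
    q=np.array(c['orientation']); R=Rn.from_quat(np.r_[q[1:],q[0]]).as_matrix()
    p=(np.atleast_2d(P)-c['xyz'])@R; p=p*[1,-1,-1]; u=p@np.array(c['camera_matrix']).T
    return u[:,:2]/u[:,2:]
AX=np.array([0,-np.sin(.5),np.cos(.5)])
def circ(c0,ax,r,n=40):
    a=np.cross(ax,[1,0,0]); a/=np.linalg.norm(a); b=np.cross(ax,a); t=np.linspace(0,2*np.pi,n)[:,None]
    return c0+r*(np.cos(t)*a+np.sin(t)*b)
def zoom(c,u,v,w,h,k,lines):
    im=cv2.cvtColor(np.array(c['pixels']),cv2.COLOR_RGB2BGR)[v:v+h,u:u+w]; im=cv2.resize(im,None,fx=k,fy=k,interpolation=cv2.INTER_NEAREST)
    for P,col in lines:
        p=((proj(c,P)-[u,v]+.5)*k*8).astype(np.int32); cv2.polylines(im,[p],False,col,1,cv2.LINE_AA,3)
    return im
E
python3 - <<'E'
from h import *
cs=[save(n,n+'4') for n in ['wrist','scene','top']]
S=np.array([.5993,-.033,.0686])
L=[(circ(S,AX,.0175),(0,0,255)),(circ(S+AX*.026,AX,.004),(255,0,0)),(circ(S+AX*.035,AX,.003),(0,255,0)),(np.array([S,S+AX*.035]),(255,0,255))]
B=np.array([.555,.0945,0])
L.append((np.array([[x,y,.121] for x,y in [(-.095,-.079),(.095,-.079),(.095,.079),(-.095,.079),(-.095,-.079)]])+B,(0,200,200)))
L.append((np.array([[-.095,-.08,0],[.095,-.08,0]])+B,(200,200,0)))
w=zoom(cs[0],260,140,200,150,4,L)
p=[proj(c,S)[0].astype(int) for c in cs]; print(p)
a=zoom(cs[1],p[1][0]-28,p[1][1]-35,57,75,7,L); b=zoom(cs[2],p[2][0]-28,p[2][1]-37,57,75,7,L)
cv2.imwrite('pics/z1.png',w); cv2.imwrite('pics/z2.png',np.hstack([a,b]))
E
```

```text
[array([321, 212]), array([331, 287]), array([333, 232])]
```

View pics/z1.png

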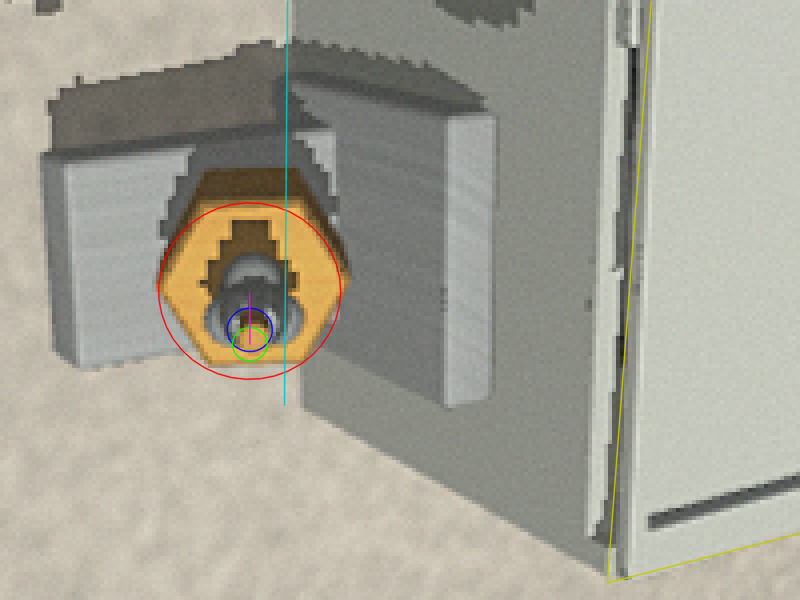

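View pics/z2.png

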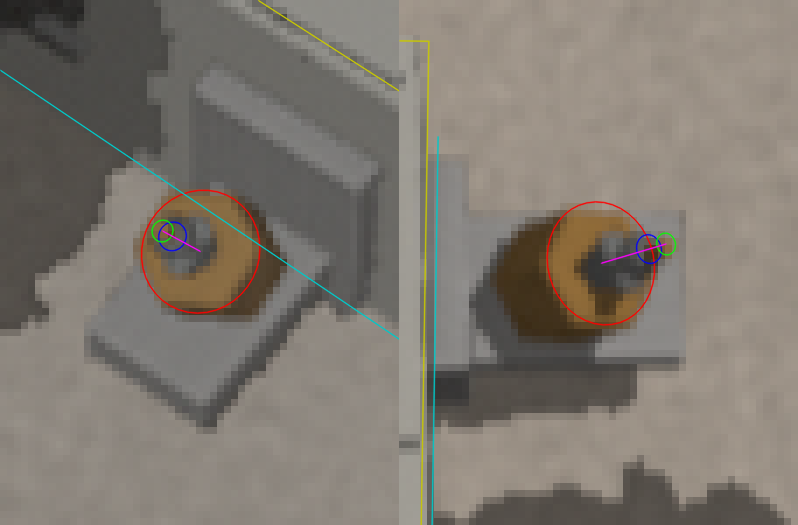

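The wrist view (7x/4x zooms) shows both flaps flat. The brass hex face is centred at zoom (251,281), about 2.5 px above my model, and the top view puts it about 1.5 px to the right. I solve for a corrected seat position.

```bash
python3 - <<'E'
from h import *
from scipy.optimize import least_squares
cs=[dict(np.load(f'pics/{n}4.npz')) for n in ['wrist','scene','top']]
S=np.array([.5993,-.033,.0686])
px=[np.array([322.25,209.75])]+[proj(c,S)[0]+d for c,d in zip(cs[1:],[np.array([-4,0])/7,np.array([10,1])/7])]
sig=[.8,.6,.6]; 
f=lambda s:np.concatenate([(proj(c,s)[0]-p)/g for c,p,g in zip(cs,px,sig)]+[(s-S)/.003])
r=least_squares(f,S); print(r.x,r.fun)
print(telemetry.get_obs()['time_s'])
for t in ['coupler_center']:
  for cam in ['scene','top']:
    print([(np.array(d['xyz']).round(4).tolist(),round(d['conf'],2)) for d in spotter.landmark_of(t,cam)])
E
```

```text
[ 0.5975 -0.0337  0.0696] [-0.8867  1.1932 -0.6063 -0.8146 -1.7343  1.1031 -0.5906 -0.2495  0.3185]
8.425
[([0.5143, -0.3618, 0.0306], 0.92), ([0.419, -0.2317, 0.0276], 0.92), ([0.4696, -0.2955, 0.028], 0.6), ([0.5552, -0.2684, 0.0295], 0.6)]
[]
```

Emit:
send_rows(
  series=[
    [[-20.9,24.9,-97.7],[-130,-181,-67],-0.3],
    [[-20.9,24.9,-97.7],[-130,-181,-67],-0.3],
    [[-20.9,24.9,-97.7],[-130,-181,-67],-0.3],
    [[-20.9,24.9,-97.7],[-130,-181,-67],-0.3],
    [[-20.9,24.9,-97.7],[-130,-181,-67],-0.3],
    [[-20.9,24.9,-97.7],[-130,-181,-67],-0.3],
    [[-20.9,24.9,-97.7],[-130,-181,-67],-0.3],
    [[-20.9,24.9,-97.7],[-130,-181,-67],-0.3],
    [[-20.9,24.9,-97.7],[-130,-181,-67],-0.3],
    [[-20.9,24.9,-97.7],[-130,-181,-67],-0.3],
  ],
)

```text
time_s: 9.78
eef_pos: [0.4701, -0.296, 0.1505]
eef_rot: [0.001, 0.768, 0.641, -0.0]
wrist_force: [-0.1, 0.1, -0.3]
opening: 0.651
grasp_force: 0.0
```

```bash
cat >> h.py <<'E'
def st():
    o=telemetry.get_obs(); q=o['eef_rot']; R=Rn.from_quat(np.r_[q[1:],q[0]]).as_matrix()
    print('t',round(o['time_s'],2),'p',o['eef_pos'],'z',R[:,2],'y',R[:,1],'q',o['q'],'F',o['wrist_force'],'op',round(o['opening'],3)); return o,R
E
python3 - <<'E'
from h import *
st(); c=save('wrist','w5'); print(c['xyz'])
for k in range(2): print([(np.array(d['xyz']).round(4).tolist(),round(d['conf'],2)) for d in spotter.landmark_of('coupler_center','wrist')])
E
```

```text
t 9.78 p [ 0.4701 -0.296   0.1505] z [ 0.0002 -0.0015 -1.    ] y [ 0.984  -0.1782  0.0004] q [-0.775   0.2235  1.7297 -0.001   1.1873 -0.5955] F [-0.1413  0.0759 -0.254 ] op 0.651
[ 0.4847 -0.2141  0.2936]
[([0.516, -0.36, 0.027], 0.92), ([0.4177, -0.2372, 0.0313], 0.85), ([0.4646, -0.2949, 0.0267], 0.68), ([0.5557, -0.2774, 0.0337], 0.65)]
[([0.516, -0.36, 0.027], 0.92), ([0.4177, -0.2372, 0.0313], 0.85), ([0.4646, -0.2949, 0.0267], 0.68), ([0.5557, -0.2774, 0.0337], 0.65)]
```

View pics/w5.png

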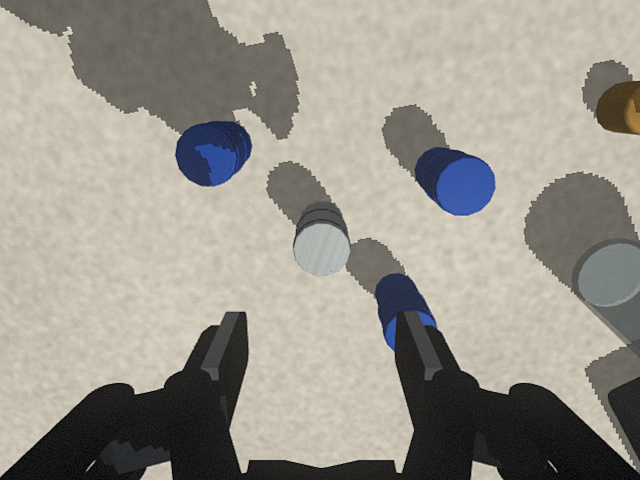

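The silver coupler's top is at (322,248), centred between the fingers (columns 235 and 405). The blue parts stand clear of the finger paths.

```bash
cat >> h.py <<'E'
def back(c,uv,z):
    q=np.array(c['orientation']); R=Rn.from_quat(np.r_[q[1:],q[0]]).as_matrix()
    d=R@(np.linalg.inv(c['camera_matrix'])@[*uv,1]*[1,-1,-1]); return c['xyz']+d*(z-c['xyz'][2])/d[2]
E
python3 - <<'E'
from h import *
c=dict(np.load('pics/w5.npz'))
print(back(c,(322,248.5),.062), proj(c,[.470,-.296,.15]))
E
```

```text
[ 0.4707 -0.2959  0.062 ] [[321.0975 325.6051]]
```

Emit:
send_rows(
  series=[
    [[0,0,0],[0,0,-60],-0.3],
    [[0,0,0],[0,0,-110],-0.3],
    [[0,0,0],[0,0,-126],-0.3],
    [[0,0,0],[0,0,-126],0.1],
    [[0,0,0],[0,0,-126],1],
    [[0,0,0],[0,0,-126],1],
    [[0,0,0],[0,0,-126],1],
    [[0,0,0],[0,0,-126],1],
    [[0,0,0],[0,0,-126],1],
  ],
)

```text
time_s: 11.05
eef_pos: [0.4705, -0.2968, 0.0254]
eef_rot: [0.001, 0.766, 0.643, 0.0]
wrist_force: [-1.7, -0.1, 6.5]
opening: 0.383
grasp_force: 60.1
```

Emit:
send_rows(
  series=[
    [[0,0,0],[0,0,0],-0.3],
    [[0,0,0],[0,0,0],-0.3],
    [[0,0,10],[0,0,0],-0.3],
    [[0,0,20],[0,0,0],-0.3],
    [[0,0,30],[0,0,0],-0.3],
    [[0,0,40],[0,0,0],-0.3],
    [[0,0,50],[0,0,0],-0.3],
    [[0,0,60],[0,0,0],-0.3],
    [[0,0,70],[0,0,0],-0.3],
    [[0,0,80],[0,0,0],-0.3],
  ],
)

```text
time_s: 12.3
eef_pos: [0.4698, -0.2962, 0.024]
eef_rot: [0.0, 0.171, 0.985, 0.0]
wrist_force: [0.0, 0.0, -0.7]
opening: 0.648
grasp_force: 0.0
```

Emit:
send_rows(
  series=[
    [[0,0,10],[0,0,0],-0.3],
    [[0,0,10],[0,0,0],-0.3],
    [[0,0,10],[0,0,0],0.1],
    [[0,0,10],[0,0,0],1],
    [[0,0,10],[0,0,0],1],
    [[0,0,10],[0,0,0],1],
    [[0,0,10],[0,0,0],1],
    [[0,0,10],[0,0,0],1],
  ],
)

```text
time_s: 13.3
eef_pos: [0.47, -0.2964, 0.0244]
eef_rot: [0.0, 0.088, 0.996, 0.0]
wrist_force: [-0.1, -1.1, 1.2]
opening: 0.385
grasp_force: 59.5
```

```bash
python3 - <<'E'
from h import *
st()
E
```

```text
t 13.3 p [ 0.47   -0.2964  0.0244] z [ 0.0005  0.0005 -1.    ] y [0.1746 0.9846 0.0006] q [-0.7767  0.4147  1.7833  0.0008  0.9436 -2.1725] F [-0.0762 -1.1193  1.167 ] op 0.385
```

Emit:
send_rows(
  series=[
    [[0,0,0],[0,0,50],1],
    [[0,0,0],[0,0,110],1],
    [[8,0,0],[25,40,140],1],
    [[16,0,0],[55,90,140],1],
    [[24,0,0],[85,145,135],1],
    [[28.65,0,0],[115,195,125],1],
    [[28.65,0,0],[128,222,119],1],
    [[28.65,0,0],[128,222,119],1],
    [[28.65,0,0],[128,222,119],1],
  ],
)

```text
time_s: 14.42
eef_pos: [0.5975, -0.0744, 0.1428]
eef_rot: [-0.022, 0.085, 0.965, 0.247]
wrist_force: [-0.1, -0.6, -2.7]
opening: 0.387
grasp_force: 60.5
```

```bash
python3 - <<'E'
from h import *
o,R=st(); T=o['eef_pos']; tz=R[:,2]
cs=[save(n,n+'6') for n in ['wrist','scene','top']]
S=np.array([.5977,-.034,.0693]); M=T+.0244*tz
L=[(circ(S,AX,.0175,7),(0,0,255)),(circ(S+AX*.035,AX,.003),(0,255,0)),(np.array([S,S+AX*.035]),(255,0,255)),(circ(M,tz,.016),(255,255,0)),(circ(M-tz*.062,tz,.017),(255,255,0))]
p=[proj(c,(S+M)/2)[0].astype(int) for c in cs]; print(p)
w=zoom(cs[0],p[0][0]-65,p[0][1]-75,130,150,4,L)[:600]
a=zoom(cs[1],p[1][0]-20,p[1][1]-27,40,43,7,L); b=zoom(cs[2],p[2][0]-20,p[2][1]-20,40,42,7,L)
ab=np.vstack([a,b])[:595]; ab=np.vstack([ab,np.zeros((600-ab.shape[0],280,3),np.uint8)])
cv2.imwrite('pics/z6.png',np.hstack([w,ab]))
E
```

```text
t 14.43 p [ 0.5975 -0.0744  0.1428] z [-0.0007  0.4799 -0.8773] y [0.1746 0.8639 0.4724] q [-0.5489  0.4527  1.5312  0.4248  1.4481 -2.0597] F [-0.074  -0.6484 -2.7496] op 0.387
[array([320, 272]), array([325, 284]), array([341, 230])]
```

View pics/z6.png

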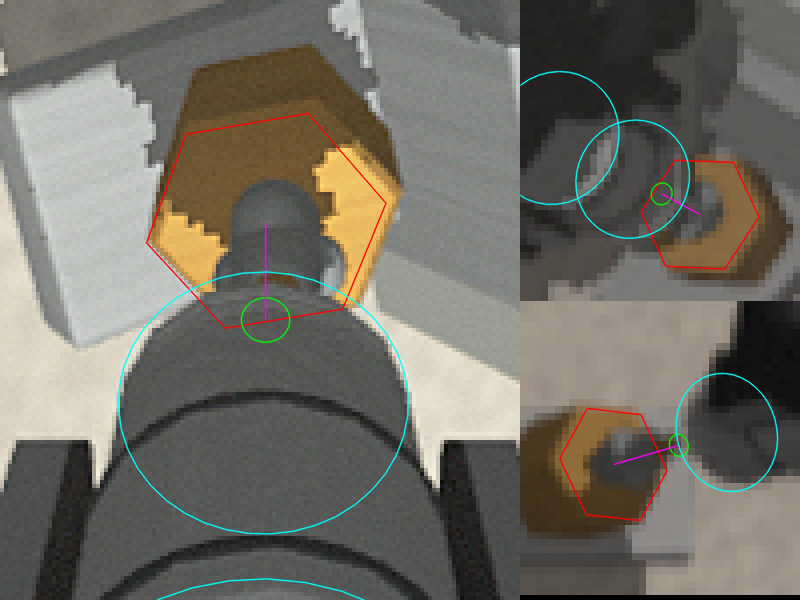

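The zooms show the coupler mouth on line with the nipple. In the wrist view the stem base is at (277,218) against the model's (267,222), so I nudge about 1 mm towards the box. Next I advance in part and check side forces.

Emit:
send_rows(
  series=[
    [[0,0,0],[-0.5,6,-10],1],
    [[0,0,0],[-0.5,11,-19],1],
    [[0,0,0],[-0.5,15,-26],1],
    [[0,0,0],[-0.5,18,-31],1],
    [[0,0,0],[-0.5,20,-35],1],
    [[0,0,0],[-0.5,22.5,-39],1],
    [[0,0,0],[-0.5,22.5,-39],1],
    [[0,0,0],[-0.5,22.5,-39],1],
  ],
)

```text
time_s: 15.58
eef_pos: [0.5977, -0.052, 0.1048]
eef_rot: [-0.021, 0.085, 0.965, 0.247]
wrist_force: [-1.4, -2.1, 1.2]
opening: 0.382
grasp_force: 61.4
```

```bash
cat >> h.py <<'E'
def fr():
    o,R=st(); F=o['wrist_force']-np.array([-.07,-.65,-2.75]); T=o['eef_pos']; S=np.array([.5977,-.034,.0693]); e2=np.array([0,.878,.479])
    print('F axial',F@AX,'x',F[0],'e2',F@e2,'| dist along axis',(T-S)@AX*1e3-24.4,'lat x',(T-S)[0]*1e3,'e2',(T-S)@e2*1e3,'M',o['torque'],'tz',R[:,2])
E
python3 -c "
from h import *
fr()"
```

```text
t 15.57 p [ 0.5977 -0.052   0.1048] z [ 0.001   0.4799 -0.8773] y [0.1742 0.8638 0.4727] q [-0.5183  0.488   1.5686  0.44    1.3693 -2.0657] F [-1.3532 -2.1088  1.2114] op 0.382
F axial 4.175811487067106 x -1.2832194287181167 e2 0.6166982159809243 | dist along axis 15.439777667945073 lat x -0.017120620051103153 e2 1.1800094965079733 M [-0.2874  0.1779  0.0588] tz [ 0.001   0.4799 -0.8773]
```

Emit:
send_rows(
  series=[
    [[0,0,0],[-0.4,0.6,-0.8],1],
    [[0,0,0],[-0.4,1,-1.7],1],
    [[0,0,0],[-0.4,1.2,-2.1],1],
    [[0,0,0],[-0.4,1.2,-2.1],1],
  ],
)

```text
time_s: 16.08
eef_pos: [0.5977, -0.0511, 0.103]
eef_rot: [-0.021, 0.085, 0.965, 0.247]
wrist_force: [-0.5, -2.4, 3.2]
opening: 0.385
grasp_force: 61.4
```

```bash
python3 -c "
from h import *
fr()"
```

```text
t 16.07 p [ 0.5977 -0.0511  0.103 ] z [ 0.0021  0.4794 -0.8776] y [0.1741 0.864  0.4724] q [-0.5171  0.4892  1.571   0.441   1.3644 -2.0665] F [-0.5404 -2.391   3.1713] op 0.385
F axial 6.0311132136782275 x -0.4703537622790856 e2 1.3076999299236882 | dist along axis 13.421710355221052 lat x 0.015176581223519392 e2 1.1031138061222847 M [-0.2909  0.0701  0.0743] tz [ 0.0021  0.4794 -0.8776]
```

Emit:
send_rows(
  series=[
    [[0,0,0],[0,0.7,-0.8],1],
    [[0,0,0],[0,1.2,-1.7],1],
    [[0,0,0],[0,1.7,-2.6],1],
    [[0,0,0],[0,2.2,-3.5],1],
    [[0,0,0],[0,2.2,-3.5],1],
  ],
)

```text
time_s: 16.7
eef_pos: [0.5968, -0.0481, 0.0982]
eef_rot: [-0.022, 0.085, 0.965, 0.247]
wrist_force: [1.3, -0.7, -3.1]
opening: 0.389
grasp_force: 60.9
```

```bash
python3 -c "
from h import *
fr()"
```

```text
t 16.7 p [ 0.5968 -0.0481  0.0982] z [-0.0001  0.4803 -0.8771] y [0.1747 0.8637 0.4729] q [-0.5134  0.4944  1.5753  0.4423  1.3567 -2.0668] F [ 1.3248 -0.7135 -3.0675] op 0.389
F axial -0.2482002677089901 x 1.394837989225611 e2 -0.20780470908154133 | dist along axis 7.710762448660994 lat x -0.8555786986934599 e2 1.4316128816276827 M [-0.6912 -0.0961 -0.0861] tz [-0.0001  0.4803 -0.8771]
```

Emit:
send_rows(
  series=[
    [[0,0,0],[0.2,0.5,-0.9],1],
    [[0,0,0],[0.3,1,-1.8],1],
    [[0,0,0],[0.3,1.4,-2.6],1],
    [[0,0,0],[0.3,1.4,-2.6],1],
  ],
)

```text
time_s: 17.2
eef_pos: [0.5972, -0.0468, 0.0957]
eef_rot: [-0.022, 0.085, 0.965, 0.247]
wrist_force: [-0.2, -0.7, -2.3]
opening: 0.382
grasp_force: 60.9
```

```bash
python3 -c "
from h import *
fr()"
```

```text
t 17.2 p [ 0.5972 -0.0468  0.0957] z [ 0.0001  0.4802 -0.8771] y [0.1746 0.8637 0.4729] q [-0.5112  0.4975  1.5765  0.4435  1.3518 -2.0671] F [-0.184  -0.6672 -2.33  ] op 0.382
F axial 0.3768546352926456 x -0.11398087708108545 e2 0.18612934130649567 | dist along axis 4.917491973869325 lat x -0.5084187787833816 e2 1.45927516143807 M [-0.6339 -0.0933 -0.0308] tz [ 0.0001  0.4802 -0.8771]
```

Emit:
send_rows(
  series=[
    [[0,0,0],[0,0.5,-0.9],1],
    [[0,0,0],[0,1,-1.8],1],
    [[0,0,0],[0,1.5,-2.6],1],
    [[0,0,0],[0,1.5,-2.6],1],
  ],
)

```text
time_s: 17.7
eef_pos: [0.5974, -0.0456, 0.0936]
eef_rot: [-0.022, 0.085, 0.965, 0.247]
wrist_force: [-0.1, -2.3, -0.1]
opening: 0.382
grasp_force: 60.9
```

```bash
python3 - <<'E'
from h import *
fr()
o,R=st(); T=o['eef_pos']; tz=R[:,2]
cs=[save(n,n+'7') for n in ['wrist','scene','top']]
for n in ['wrist','scene','top']:
  print(n,[(np.array(d['xyz']).round(4).tolist(),round(d['conf'],2)) for d in spotter.landmark_of('coupler_center',n)][:4],[(np.array(d['xyz']).round(4).tolist(),round(d['conf'],2)) for d in spotter.landmark_of('nipple_seat',n)][:4])
S=np.array([.5977,-.034,.0693]); M=T+.0244*tz
L=[(circ(S,AX,.0175,7),(0,0,255)),(circ(M,tz,.016),(255,255,0)),(circ(M-tz*.062,tz,.017),(255,255,0))]
p=[proj(c,(S+M)/2)[0].astype(int) for c in cs]; print(p)
w=zoom(cs[0],p[0][0]-65,p[0][1]-75,130,150,4,L)[:600]
a=zoom(cs[1],p[1][0]-20,p[1][1]-27,40,43,7,L); b=zoom(cs[2],p[2][0]-20,p[2][1]-20,40,42,7,L)
ab=np.vstack([a,b])[:595]; ab=np.vstack([ab,np.zeros((600-ab.shape[0],280,3),np.uint8)])
cv2.imwrite('pics/z7.png',np.hstack([w,ab]))
E
```

```text
t 17.7 p [ 0.5974 -0.0456  0.0936] z [ 0.0004  0.48   -0.8773] y [0.1744 0.8638 0.4727] q [-0.5094  0.4999  1.578   0.4444  1.3472 -2.0675] F [-0.0503 -2.3223 -0.1456] op 0.382
F axial 3.087318396888605 x 0.01967886020558124 e2 -0.220778806570757 | dist along axis 2.4851590793013933 lat x -0.3463510759806887 e2 1.4905968311852607 M [-0.6169  0.0935  0.102 ] tz [ 0.0004  0.48   -0.8773]
t 17.7 p [ 0.5974 -0.0456  0.0936] z [ 0.0004  0.48   -0.8773] y [0.1744 0.8638 0.4727] q [-0.5094  0.4999  1.578   0.4444  1.3472 -2.0675] F [-0.0503 -2.3223 -0.1456] op 0.382
wrist [([0.5962, -0.0478, 0.096], 0.84)] []
scene [([0.5531, -0.2695, 0.0272], 0.95), ([0.5142, -0.3609, 0.0319], 0.92), ([0.4199, -0.2302, 0.028], 0.69), ([0.5982, -0.0515, 0.0946], 0.64)] [([0.598, -0.034, 0.0686], 0.68)]
top [([0.5182, -0.3617, 0.0292], 0.73), ([0.6018, -0.0504, 0.0969], 0.58)] [([0.6004, -0.0293, 0.0665], 0.73)]
[array([318, 297]), array([330, 286]), array([333, 232])]
```

View pics/z7.png

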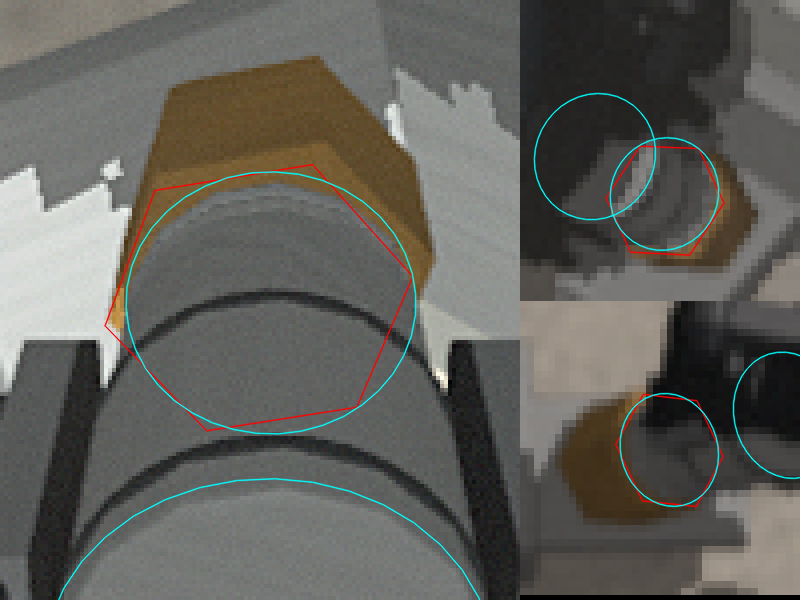

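The mouth arc sits at y≈186 and the hex face's far edge at about y≈148, so roughly 8–9 mm are left. That agrees with the 3 N start of the pin spring. I push on through the balls.

Emit:
send_rows(
  series=[
    [[0,0,0],[0,0.5,-0.9],1],
    [[0,0,0],[0,1,-1.8],1],
    [[0,0,0],[0,1.4,-2.6],1],
    [[0,0,0],[0,1.9,-3.5],1],
    [[0,0,0],[0,1.9,-3.5],1],
  ],
)

```text
time_s: 18.77
eef_pos: [0.5976, -0.0438, 0.0904]
eef_rot: [-0.021, 0.085, 0.965, 0.247]
wrist_force: [-1.2, -5.1, 5.7]
opening: 0.386
grasp_force: 61.5
```

```bash
python3 -c "
from h import *
fr()"
```

```text
t 18.77 p [ 0.5976 -0.0438  0.0904] z [ 0.0008  0.4799 -0.8773] y [0.1742 0.8639 0.4726] q [-0.5067  0.5035  1.5802  0.446   1.3405 -2.0682] F [-1.1711 -5.0813  5.6539] op 0.386
F axial 9.499564132347455 x -1.1010854082100001 e2 0.13481669895262136 | dist along axis -1.1559329648023784 lat x -0.14071224386236203 e2 1.5144361681914267 M [-0.5386  0.3799  0.1918] tz [ 0.0008  0.4799 -0.8773]
```

Emit:
send_rows(
  series=[
    [[0,0,0],[-0.2,0.5,-0.9],1],
    [[0,0,0],[-0.3,1,-1.8],1],
    [[0,0,0],[-0.3,1.4,-2.6],1],
    [[0,0,0],[-0.3,1.4,-2.6],1],
  ],
)

```text
time_s: 19.27
eef_pos: [0.598, -0.0437, 0.0902]
eef_rot: [-0.02, 0.084, 0.965, 0.246]
wrist_force: [-6.5, -9.0, 18.7]
opening: 0.385
grasp_force: 62.8
```

```bash
python3 -c "
from h import *
fr()"
```

```text
t 19.27 p [ 0.598  -0.0437  0.0902] z [ 0.0023  0.4789 -0.8779] y [0.1731 0.8644 0.472 ] q [-0.5063  0.5033  1.5807  0.4462  1.3383 -2.0691] F [-6.4953 -9.0232 18.6681] op 0.385
F axial 22.810490478767647 x -6.425334621394968 e2 2.9075603127323193 | dist along axis -1.3783315410566317 lat x 0.2738599658754781 e2 1.4602163098911045 M [-0.1053  1.258   0.6801] tz [ 0.0023  0.4789 -0.8779]
```

Emit:
send_rows(
  series=[
    [[0,0,0],[-0.4,0,0],1],
    [[0,0,0],[-0.8,0,0],1],
    [[0,0,0],[-0.8,0,0],1],
  ],
)

```text
time_s: 19.65
eef_pos: [0.5978, -0.0437, 0.0903]
eef_rot: [-0.02, 0.085, 0.965, 0.246]
wrist_force: [-4.7, -9.4, 16.6]
opening: 0.382
grasp_force: 62.8
```

```bash
python3 - <<'E'
from h import *
fr()
c0=dict(np.load('pics/wrist7.npz')); c=save('wrist','wrist8')
S=np.array([.5977,-.034,.0693])
for d in (c0,c):
    u,v=proj(d,S)[0].astype(int); print(u,v)
    im=np.array(d['pixels']).astype(int)
    for col in (u,):
        a=im[v-60:v+6,col-1:col+2].mean(1); print([f"{v-60+i}:{int(r)},{int(r-b)}" for i,(r,g,b) in enumerate(a)])
E
```

```text
t 19.65 p [ 0.5978 -0.0437  0.0903] z [ 0.0038  0.4787 -0.878 ] y [0.173  0.8644 0.472 ] q [-0.5067  0.502   1.5825  0.4469  1.3367 -2.0699] F [-4.7476 -9.4295 16.5549] op 0.382
F axial 21.15075255865756 x -4.67763220459118 e2 1.5386652012776556 | dist along axis -1.3149659352094005 lat x 0.0879729891272163 e2 1.4935395930448283 M [-0.115   0.9531  0.4467] tz [ 0.0038  0.4787 -0.878 ]
316 296
['236:113,-2', '237:114,-3', '238:112,4', '239:95,51', '240:93,52', '241:97,50', '242:99,53', '243:97,54', '244:97,52', '245:99,52', '246:102,57', '247:102,55', '248:101,53', '249:99,53', '250:101,55', '251:100,55', '252:99,53', '253:99,51', '254:99,53', '255:97,52', '256:96,50', '257:93,50', '258:93,52', '259:97,52', '260:102,56', '261:118,68', '262:122,66', '263:117,68', '264:121,68', '265:121,67', '266:123,70', '267:117,65', '268:102,30', '269:104,-7', '270:109,-3', '271:109,1', '272:104,0', '273:107,0', '274:114,0', '275:95,1', '276:93,-1', '277:94,-2', '278:97,0', '279:95,0', '280:96,0', '281:93,1', '282:94,2', '283:89,-1', '284:94,1', '285:96,0', '286:94,0', '287:97,1', '288:92,-1', '289:9
[... 311 characters left out ...]
50:100,54', '251:97,53', '252:98,55', '253:99,54', '254:100,53', '255:99,52', '256:97,53', '257:95,51', '258:97,49', '259:94,52', '260:93,50', '261:94,52', '262:100,54', '263:116,65', '264:119,67', '265:120,66', '266:119,74', '267:117,48', '268:101,-4', '269:108,0', '270:115,-2', '271:94,0', '272:104,-1', '273:107,1', '274:104,0', '275:89,0', '276:95,0', '277:95,0', '278:95,0', '279:93,0', '280:96,0', '281:95,0', '282:88,-1', '283:93,1', '284:92,0', '285:97,0', '286:95,-1', '287:92,-1', '288:95,1', '289:94,0', '290:91,-1', '291:93,0', '292:96,2', '293:97,0', '294:78,1', '295:34,-3', '296:46,0', '297:60,-3', '298:94,1', '299:98,0', '300:94,-1', '301:95,0', '302:95,0', '303:94,-1', '304:97,1']
```

Emit:
send_rows(
  series=[
    [[0,0,0],[-0.8,0.3,0.1],1],
    [[0,0,0],[-1.6,0.5,0.2],1],
    [[0,0,0],[-2.2,0.5,0.2],1],
    [[0,0,0],[-2.2,0.5,0.2],1],
  ],
)

```text
time_s: 20.2
eef_pos: [0.5973, -0.0437, 0.0905]
eef_rot: [-0.018, 0.085, 0.965, 0.246]
wrist_force: [2.2, -8.7, 12.8]
opening: 0.381
grasp_force: 62.7
```

```bash
python3 -c "
from h import *
fr()"
```

```text
t 20.2 p [ 0.5973 -0.0437  0.0905] z [ 0.0079  0.4774 -0.8786] y [0.1728 0.8648 0.4715] q [-0.5075  0.498   1.5875  0.4482  1.332  -2.0716] F [ 2.1961 -8.6767 12.819 ] op 0.381
F axial 17.51128238354367 x 2.266081441379361 e2 0.41005726940284204 | dist along axis -1.1486728041075729 lat x -0.4087617518697684 e2 1.5963801736307022 M [-0.4973 -0.1858 -0.1813] tz [ 0.0079  0.4774 -0.8786]
```

Emit:
send_rows(
  series=[
    [[0,0.3,0],[0.3,0.3,-0.6],1],
    [[0,0.5,0],[0.4,0.6,-1.2],1],
    [[0,0.5,0],[0.4,0.9,-1.8],1],
    [[0,0.5,0],[0.4,1.2,-2.2],1],
    [[0,0.5,0],[0.4,1.2,-2.2],1],
  ],
)

```text
time_s: 20.82
eef_pos: [0.5979, -0.0437, 0.0902]
eef_rot: [-0.022, 0.086, 0.966, 0.245]
wrist_force: [-3.8, -13.8, 25.6]
opening: 0.381
grasp_force: 63.6
```

```bash
python3 -c "
from h import *
fr()"
```

```text
t 20.82 p [ 0.5979 -0.0437  0.0902] z [ 0.0004  0.4767 -0.8791] y [0.176  0.8653 0.4693] q [-0.5048  0.5032  1.5799  0.4434  1.3384 -2.0638] F [ -3.8318 -13.8498  25.5688] op 0.381
F axial 31.180352241233564 x -3.76181745103369 e2 1.9752818615509238 | dist along axis -1.3848552631305608 lat x 0.18528992567878877 e2 1.5167440241419166 M [-0.0754  0.7679  0.4884] tz [ 0.0004  0.4767 -0.8791]
```

The force rose to 31 N with no further motion. The earlier peak, then near-zero force, then about 9 N just before the stop match the balls, the snap, the spring and the shoulder. I ease the push to a moderate, square one and check.

Emit:
send_rows(
  series=[
    [[0,0,0],[-0.5,-0.4,0.7],1],
    [[0,0,0],[-0.8,-0.7,1.3],1],
    [[0,0,0],[-0.8,-0.7,1.3],1],
    [[0,0,0],[-0.8,-0.7,1.3],1],
  ],
)

```text
time_s: 21.32
eef_pos: [0.5975, -0.0437, 0.0904]
eef_rot: [-0.021, 0.086, 0.965, 0.245]
wrist_force: [1.3, -10.0, 16.4]
opening: 0.385
grasp_force: 63.0
```

```bash
python3 - <<'E'
from h import *
fr(); o,R=st(); T=o['eef_pos']; tz=R[:,2]
cs=[save(n,n+'9') for n in ['wrist','scene','top']]
for n in ['wrist','scene','top']:
  print(n,[(np.array(d['xyz']).round(4).tolist(),round(d['conf'],2)) for d in spotter.landmark_of('coupler_center',n) if d['xyz'][1]>-.15])
  print([(np.array(d['xyz']).round(4).tolist(),round(d['conf'],2)) for t in ('nipple_seat','nipple_home','flap_outer_edge') for d in spotter.landmark_of(t,n)[:1]])
print('expected centre',T-.0066*tz)
S=T+.0244*tz
L=[(circ(S,AX,.0175,7),(0,0,255))]
p=[proj(c,S)[0].astype(int) for c in cs]
w=zoom(cs[0],p[0][0]-65,p[0][1]-75,130,150,4,L)[:600]
a=zoom(cs[1],p[1][0]-20,p[1][1]-27,40,43,7,[]); b=zoom(cs[2],p[2][0]-20,p[2][1]-20,40,42,7,[])
ab=np.vstack([a,b])[:595]; ab=np.vstack([ab,np.zeros((600-ab.shape[0],280,3),np.uint8)])
cv2.imwrite('pics/z9.png',np.hstack([w,ab]))
E
```

```text
t 21.32 p [ 0.5975 -0.0437  0.0904] z [ 0.0015  0.4769 -0.8789] y [0.1765 0.865  0.4697] q [-0.5056  0.5018  1.5818  0.4441  1.3376 -2.0643] F [ 1.3273 -9.9623 16.417 ] op 0.385
F axial 21.28518327382305 x 1.397256931906252 e2 1.004819759947349 | dist along axis -1.255435297133836 lat x -0.20427214720486475 e2 1.5483394368486156 M [-0.2896 -0.1653 -0.0818] tz [ 0.0015  0.4769 -0.8789]
t 21.32 p [ 0.5975 -0.0437  0.0904] z [ 0.0015  0.4769 -0.8789] y [0.1765 0.865  0.4697] q [-0.5056  0.5018  1.5818  0.4441  1.3376 -2.0643] F [ 1.3273 -9.9623 16.417 ] op 0.385
wrist [([0.596, -0.0445, 0.0911], 0.92), ([0.5535, 0.0936, 0.002], 0.5)]
[([0.597, -0.0465, 0.0907], 0.25), ([0.5357, 0.0993, 0.1138], 0.69)]
scene [([0.5943, -0.0468, 0.0903], 0.79), ([0.6509, 0.1021, 0.1208], 0.43)]
[([0.6004, -0.0361, 0.068], 0.64), ([0.5995, -0.0513, 0.0957], 0.6), ([0.5326, 0.0932, 0.1194], 0.83)]
top [([0.598, -0.0462, 0.0942], 0.61)]
[([0.6004, -0.0337, 0.0677], 0.43), ([0.5963, -0.0462, 0.0939], 0.53), ([0.539, 0.0903, 0.1164], 0.91)]
expected centre [ 0.5975 -0.0469  0.0962]
```

View pics/z9.png

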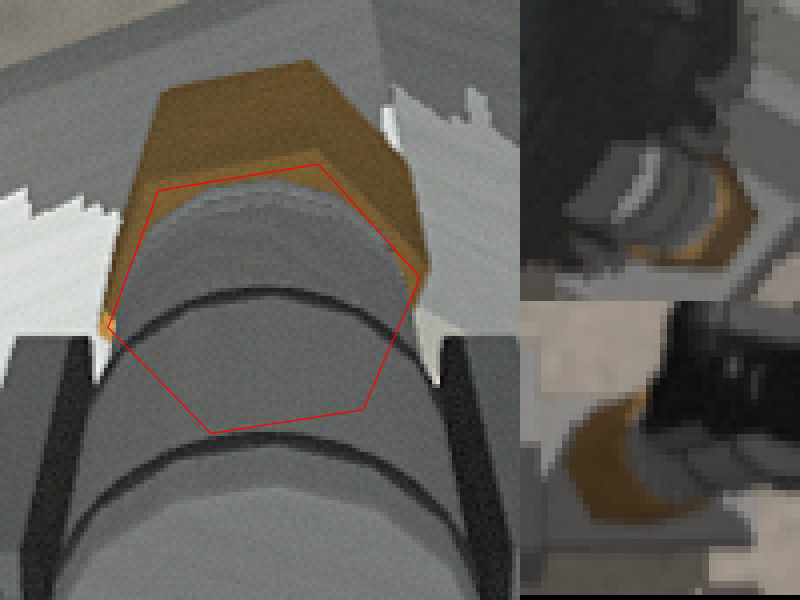

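The coupler's mouth sits on the hex shoulder with only the thin corner rim visible, at (150–320,155–190). The axial hold is 21 N, side forces are about 1 N, and both flaps are flat.

```bash
python3 -c "
from h import *
print(ctrl.hand_in())"
```

```text
the job is handed in; nothing more can be done
None
```

I handed the job in at about 22 s: the inner flap was folded flat first and the outer flap flat over it, and the coupler was still gripped on the nipple with about 21 N along the axis. I judged it fully home from a hard force stop and the camera views, because the valve pin's travel could not be read directly.

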